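Lay out a row of material samples for a client meeting

TASK

Move the four upright material samples from the galvanised storage rack to the empty plywood presentation rack, one to a compartment, keeping the same left-to-right order as seen from the robot (the index chips fixed along the front of the storage rack show that order). Set each one down upright on the compartment's floor without dropping it or tipping any sample over.

Things in the scene. Friction and masses are not known exactly. Their poses are not given: they have to be found in the camera images.
- walnut_center (a point): centre of the loose dark brown walnut wood sample: an upright solid block, 50 mm (its x) by 30 mm (its y) by 80 mm tall (its z, up), about 90 g; this point is half-way up, 40 mm above its underside. At the start it stands in a compartment of the storage rack, its x roughly along the rack's x, so its neighbours are 52 mm away centre to centre and it is best gripped across the 50 mm, in its upper half
- terracotta_center (a point): centre of the loose orange-red terracotta sample: an upright solid block, 50 mm (its x) by 30 mm (its y) by 80 mm tall (its z, up), about 220 g; this point is half-way up, 40 mm above its underside. At the start it stands in a compartment of the storage rack, its x roughly along the rack's x, so its neighbours are 52 mm away centre to centre and it is best gripped across the 50 mm, in its upper half
- marble_center (a point): centre of the loose white marble sample: an upright solid block, 50 mm (its x) by 30 mm (its y) by 80 mm tall (its z, up), about 310 g; this point is half-way up, 40 mm above its underside. At the start it stands in a compartment of the storage rack, its x roughly along the rack's x, so its neighbours are 52 mm away centre to centre and it is best gripped across the 50 mm, in its upper half
- blue_center (a point): centre of the loose blue glazed ceramic (with a 10 mm unglazed white foot) sample: an upright solid block, 50 mm (its x) by 30 mm (its y) by 80 mm tall (its z, up), about 260 g; this point is half-way up, 40 mm above its underside. At the start it stands in a compartment of the storage rack, its x roughly along the rack's x, so its neighbours are 52 mm away centre to centre and it is best gripped across the 50 mm, in its upper half
- chip_walnut: index chip of dark brown walnut wood: a flat fixed swatch 22 mm (x) by 38 mm (y), 5 mm thick, on the front ledge of the storage rack; origin at the centre of its underside, axes as the rack's. At the start the sample of the same finish stands in the compartment directly behind it (centre 54 mm to +x of the chip); the chip stays and keeps showing the order
- chip_terracotta: index chip of orange-red terracotta: a flat fixed swatch 22 mm (x) by 38 mm (y), 5 mm thick, on the front ledge of the storage rack; origin at the centre of its underside, axes as the rack's. At the start the sample of the same finish stands in the compartment directly behind it (centre 54 mm to +x of the chip); the chip stays and keeps showing the order
- chip_marble: index chip of white marble: a flat fixed swatch 22 mm (x) by 38 mm (y), 5 mm thick, on the front ledge of the storage rack; origin at the centre of its underside, axes as the rack's. At the start the sample of the same finish stands in the compartment directly behind it (centre 54 mm to +x of the chip); the chip stays and keeps showing the order
- chip_blue: index chip of blue glazed ceramic: a flat fixed swatch 22 mm (x) by 38 mm (y), 5 mm thick, on the front ledge of the storage rack; origin at the centre of its underside, axes as the rack's. At the start the sample of the same finish stands in the compartment directly behind it (centre 54 mm to +x of the chip); the chip stays and keeps showing the order
- storage_rack: galvanised grey rack, black floors, fixed; holds the samples at the start. 4 compartments along y, centres y = 78, 26, -26, -78 mm (left to right from the robot), x = 0, each 66 (x) x 46 (y) mm, floor 12 mm above the table; dividers, lips and end cheeks rise to 28 mm at most. Origin: centre of its underside, on the table; x away from the robot, y left, z up. A 12 mm high front ledge (x -39 to -71 mm) carries the chips.
- presentation_rack: pale plywood rack, brown cork floors, fixed; empty at the start. 214 (y) x 78 (x) mm. 4 compartments along y, centres y = 78, 26, -26, -78 mm (left to right from the robot), x = 0, each 66 (x) x 46 (y) mm, floor 12 mm above the table; dividers, lips and end cheeks rise to 28 mm at most. Origin: centre of its underside, on the table; x away from the robot, y left, z up.
There are look-alikes about, which are no part of the job. Leave any turquoise look-alike of the part that bears terracotta_center alone.

How it is judged (in metres and radians):
At the end, for the whole second after the job is handed in: Each sample stands released and at rest on the floor of its presentation-rack compartment (centre within 12 mm in x and y of the compartment's, 5 mm in height, tilt under 0.1 rad), in the same left-to-right order as their chips on the storage rack (((y of chip_walnut in the frame of storage_rack between 0.052 and 0.104 m and y of walnut_center in the frame of presentation_rack between 0.066 and 0.09 m) or (y of chip_walnut in the frame of storage_rack between 0 and 0.052 m and y of walnut_center in the frame of presentation_rack between 0.014 and 0.038 m) or (y of chip_walnut in the frame of storage_rack between -0.052 and 0 m and y of walnut_center in the frame of presentation_rack between -0.038 and -0.014 m) or (y of chip_walnut in the frame of storage_rack between -0.104 and -0.052 m and y of walnut_center in the frame of presentation_rack between -0.09 and -0.066 m)) and x of walnut_center in the frame of presentation_rack between -0.012 and 0.012 m and z of walnut_center in the frame of presentation_rack between 0.047 and 0.057 m and angle between each of walnut_center, terracotta_center, marble_center, blue_center's own z axis and vertical below 0.1 rad and linear speed of each of sample_walnut, sample_terracotta, sample_marble, sample_blue below 0.02 m/s and angular speed of each of sample_walnut, sample_terracotta, sample_marble, sample_blue below 0.2 rad/s and contact force between each of sample_walnut, sample_terracotta, sample_marble, sample_blue and the fingers below 0.05 N and ((y of chip_terracotta in the frame of storage_rack between 0.052 and 0.104 m and y of terracotta_center in the frame of presentation_rack between 0.066 and 0.09 m) or (y of chip_terracotta in the frame of storage_rack between 0 and 0.052 m and y of terracotta_center in the frame of presentation_rack between 0.014 and 0.038 m) or (y of chip_terracotta in the frame of storage_rack between -0.052 and 0 m and y of terracotta_center in the frame of presentation_rack between -0.038 and -0.014 m) or (y of chip_terracotta in the frame of storage_rack between -0.104 and -0.052 m and y of terracotta_center in the frame of presentation_rack between -0.09 and -0.066 m)) and x of terracotta_center in the frame of presentation_rack between -0.012 and 0.012 m and z of terracotta_center in the frame of presentation_rack between 0.047 and 0.057 m and ((y of chip_marble in the frame of storage_rack between 0.052 and 0.104 m and y of marble_center in the frame of presentation_rack between 0.066 and 0.09 m) or (y of chip_marble in the frame of storage_rack between 0 and 0.052 m and y of marble_center in the frame of presentation_rack between 0.014 and 0.038 m) or (y of chip_marble in the frame of storage_rack between -0.052 and 0 m and y of marble_center in the frame of presentation_rack between -0.038 and -0.014 m) or (y of chip_marble in the frame of storage_rack between -0.104 and -0.052 m and y of marble_center in the frame of presentation_rack between -0.09 and -0.066 m)) and x of marble_center in the frame of presentation_rack between -0.012 and 0.012 m and z of marble_center in the frame of presentation_rack between 0.047 and 0.057 m and ((y of chip_blue in the frame of storage_rack between 0.052 and 0.104 m and y of blue_center in the frame of presentation_rack between 0.066 and 0.09 m) or (y of chip_blue in the frame of storage_rack between 0 and 0.052 m and y of blue_center in the frame of presentation_rack between 0.014 and 0.038 m) or (y of chip_blue in the frame of storage_rack between -0.052 and 0 m and y of blue_center in the frame of presentation_rack between -0.038 and -0.014 m) or (y of chip_blue in the frame of storage_rack between -0.104 and -0.052 m and y of blue_center in the frame of presentation_rack between -0.09 and -0.066 m)) and x of blue_center in the frame of presentation_rack between -0.012 and 0.012 m and z of blue_center in the frame of presentation_rack between 0.047 and 0.057 m); the robot touches nothing.
It fails at once if a sample is tipped over (more than 35 degrees) (angle between any of walnut_center, terracotta_center, marble_center, blue_center's own z axis and vertical above 0.61 rad).
It fails at once if a sample is dropped (faster than 0.65 m/s out of the gripper: about 2 cm of free fall) ((linear speed of sample_walnut above 0.65 m/s and contact force between sample_walnut and the fingers below 0.05 N) or (linear speed of sample_terracotta above 0.65 m/s and contact force between sample_terracotta and the fingers below 0.05 N) or (linear speed of sample_marble above 0.65 m/s and contact force between sample_marble and the fingers below 0.05 N) or (linear speed of sample_blue above 0.65 m/s and contact force between sample_blue and the fingers below 0.05 N)).
It also fails if it takes over 106 s, if anything falls off the work surface, if the arm or the gripper's body presses on something with over 40 N, if the wrist force passes 120 N, or if a joint passes its speed limit or range.

ROBOT

A 6-joint arm with a two-finger parallel gripper is mounted at the origin on the work surface. World frame = base frame: x ahead of the robot, y to its left, z up, the work surface at z = 0. Lengths are in m, angles in degrees, forces in N, time in s.
With the tool pointing down it reaches from about 0.25 to 0.725 m from the base axis. Payload 9.7 kg.
Tool frame: the origin (TCP) lies on the centre line of the jaws, within the pads' length; the fingertips stand 22 mm ahead of it and the grasp point (between the pads) lies 3 mm ahead of it; z points along the fingers, y is the direction in which the jaws open and shut (so a half turn about z gives the same grasp; the last joint's range is limited). The gripper opens to 85 mm and grips with 20 to 120 N. Pads are 22 mm wide; open, the fingers measure 114 mm over their backs; the gripper's body (76 mm by 85 mm) begins 54 mm behind the grasp point. The pads swing forward as they close: fully open they stand 13 mm farther back than shut.
Start: joints at [76.375, 4.979, 10.078, 95.1, 0, 90], TCP at [0.13, 0.535, 0.253] pointing down, gripper open.
Joint ranges: [-179.16, 179.16], [-48.56, 103.87], [-65.8, 70.77], [-126.05, 130.52], [-82.76, 87.17], [-180, 180]. Speed limits (degrees/s): [127.2, 127.2, 147.25, 180, 180, 180].

INTERFACE

Orientations are given as [roll, pitch, yaw] about the fixed x, y, z axes, in that order (R = Rz(yaw) Ry(pitch) Rx(roll)).
In Python, from workcell import monitor, eyes, job gives the robot as it stands. The module is installed in compiled form; this text tells all that it offers.
- The arm moves only by the tool drive_tool, never from a script. Its argument "plan" is a list of rows, each a list of 3 entries, a list of its own where there are three numbers: the opening, from 0 (shut) to 1 (fully open), then the shift along the world's x, y, z in m, then the turn about the world's z in degrees. In form: [[gripper, [x, y, z], yaw], ...]. A call has 1 to 10 rows; each row shifts and turns the commanded pose from where the row before left it; what a row does not reach is not made up. A row lasts 1/8 s, in which the tool goes at most 62.5 mm and 10.7 degrees, less where a joint would pass 70% of its speed; a pose out of reach is approached as far as the arm can. A call is refused whole if a number of a shift passes 0.0625 or a number of a turn 10.7, either way. A call with a gripper value outside its range is refused whole. The fingers move at their own pace and stop on an object; "grip_force" is the grip in N (left out, the last holds). Time passes only in rows, so rows that do not move let the fingers close. It gives the time, the measured TCP pose, the force and the opening at its end, in the units of the state.
- monitor.get_obs(): the state, without advancing time (a new reading comes with each control period).
- eyes.camera(name): name is "side" or "top" or "wrist"; returns (picture, depth): 420x560x3 uint8, red, green, blue; 420x560 float32, m along the optical axis (not along the pixel's ray), 0 where there is no reading.
- eyes.camera_params(name): a dict with "fx", "fy", "cx", "cy" (pixels), "extrinsics" (4x4, takes a point from world to camera coordinates); the wrist camera has in their place "mount" (4x4, takes a point from camera to tool coordinates, whose origin is the TCP and whose axes are the flange's). Camera axes: x right, y down, z forward; pixel columns grow to the right and rows downward; lengths in m; the calibration is good to about 2 mm. A picture is of the moment at which its call begins: read the wrist's pose just before it. camera_params takes no time and is no camera call.
- job.job_done(): hands the job in, once; it reports no verdict.
The state is a dict: "time": time; "q": joint angles; "qd": joint speeds; "joint_efforts": joint torques, N m; "ee_pos": TCP position; "tcp_rot": TCP orientation; "wrist_force": force on the tool from outside, world axes, zero at the start; "torque": the same for the moment, N m; "opening": finger opening in m.
Only numpy, scipy, OpenCV 4.12 (cv2) and the standard library are available. Lean on these libraries where they do the work, as an engineer would, in place of code of your own. Each camera call takes 0.05 s, during which the arm holds its last target.

## Working session

There is one attempt and no reset: what is moved stays moved. The work goes in short steps, Python scripts to look and compute and a tool call to move; the robot and the scene stay as the last step left them, time stands still between calls to the robot, and variables do not carry over. Pictures are saved under pics/ and viewed, and the job is handed in when it is done.

Besides the shell and the picture viewer there is one more tool, called as name(argument=value, ...) on one line, values as JSON. drive_tool: Moves the arm, as the interface text tells. Its arguments: {"type":"object","properties":{"plan":{"type":"array","items":{"type":"array"}},"grip_force":{"type":"number"}},"required":["plan"]}

```bash
mkdir -p pics
python3 - <<'E'
from workcell import monitor, eyes, job
import cv2, numpy as np
o=monitor.get_obs()
print({k:np.round(v,3) for k,v in o.items()})
for n in ["side","top"]:
    p,d=eyes.camera(n); np.savez(f"pics/{n}0.npz",p=p,d=d); cv2.imwrite(f"pics/{n}0.png",p[:,:,::-1])
    print(n,{k:np.round(v,3) for k,v in eyes.camera_params(n).items()})
E
```

```text
{'time': np.float64(0.0), 'q': array([ 7.6376e+01,  5.0110e+00,  1.0034e+01,  9.5100e+01, -1.0000e-03,
        9.0001e+01]), 'qd': array([ 0.085, -0.079, -0.088,  0.114,  0.027, -0.033]), 'joint_efforts': array([-0.0000e+00, -5.2039e+01,  4.6480e+01,  1.7000e-02,  0.0000e+00,
        0.0000e+00]), 'ee_pos': array([0.13 , 0.534, 0.253]), 'tcp_rot': array([-1.79923e+02,  1.00000e-03,  1.66376e+02]), 'wrist_force': array([ 1.27 , -0.   ,  0.132]), 'torque': array([ 0.002, -0.014, -0.036]), 'opening': np.float64(0.085)}
side {'fx': np.float64(451.465), 'fy': np.float64(451.465), 'cx': np.float64(273.017), 'cy': np.float64(206.978), 'extrinsics': array([[-0.963, -0.27 ,  0.012,  0.539],
       [-0.2  ,  0.68 , -0.705,  0.151],
       [ 0.183, -0.681, -0.709,  0.773],
       [ 0.   ,  0.   ,  0.   ,  1.   ]])}
top {'fx': np.float64(389.702), 'fy': np.float64(389.702), 'cx': np.float64(281.98), 'cy': np.float64(206.332), 'extrinsics': array([[ 0.005, -1.   , -0.024,  0.004],
       [-0.993, -0.002, -0.115,  0.539],
       [ 0.115,  0.024, -0.993,  0.677],
       [ 0.   ,  0.   ,  0.   ,  1.   ]])}
```

View pics/top0.png

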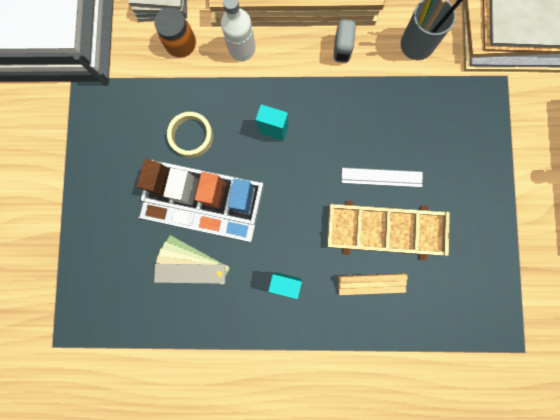

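View pics/side0.png

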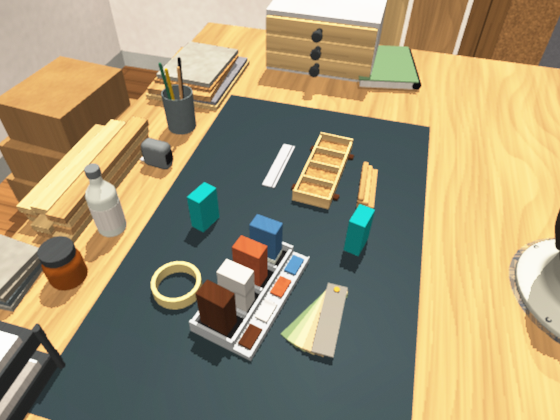

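The top view (pics/top0) shows the storage rack around (200,200), with walnut, marble, terracotta and blue from left to right. The chips below it are in the same order. The presentation rack is around (388,230), and the turquoise look-alikes are at (272,122) and (285,286). Next I'll measure.

```bash
cat > h.py <<'E'
import numpy as np, cv2
from workcell import eyes
def cloud(n,f):
    z=np.load(f); p,d=z['p'],z['d']; c=eyes.camera_params(n); E=np.array(c['extrinsics'])
    v,u=np.mgrid[:420,:560]
    P=np.stack([(u-c['cx'])/c['fx']*d,(v-c['cy'])/c['fy']*d,d],-1)
    W=(P-E[:3,3])@E[:3,:3]
    W[d==0]=np.nan
    return p,W
def rect(xy):
    r=cv2.minAreaRect((xy*1000).astype(np.float32)); return r
E
python3 - <<'E'
from h import *
for n in ["top","side"]:
    p,W=cloud(n,f"pics/{n}0.npz")
    m=np.abs(W[...,2])<.3
    hsv=cv2.cvtColor(p,cv2.COLOR_RGB2HSV)
    z=W[...,2]
    tab=(np.abs(z)<.01)&(hsv[...,2]<90)&(W[...,0]>.25)&(W[...,0]<.7)
    print(n,"table z",np.nanmedian(z[tab]))
    k=((z>.084)&(z<.1)&(W[...,0]>.2)&(W[...,0]<.8)&(np.abs(W[...,1])<.4)).astype(np.uint8)
    N,L,S,C=cv2.connectedComponentsWithStats(k)
    for i in range(1,N):
        if S[i,4]<60: continue
        q=L==i; print(S[i],np.round(np.median(z[q]),4),"col",np.median(p[q],0),[np.round(a,1) for a in rect(W[q][:,:2])])
    k=((z>.022)&(z<.034)&(W[...,0]>.2)&(W[...,0]<.8)&(np.abs(W[...,1])<.4)).astype(np.uint8)
    N,L,S,C=cv2.connectedComponentsWithStats(k)
    for i in range(1,N):
        if S[i,4]<40: continue
        q=L==i; print("rim",S[i],np.round(np.median(z[q]),4),"col",np.median(p[q],0),[np.round(a,1) for a in rect(W[q][:,:2])])
E
```

```text
top table z 0.002005272755068151
[56 58 22  6 79] 0.0924 col [39. 41. 41.] [array([789.8, 384.2]), array([30.9,  2.8]), np.float64(87.0)]
[136 159  27  33 566] 0.0927 col [124.  79.  50.] [array([586. , 230.7]), array([31.2, 50.2]), np.float64(75.9)]
[163 168  25  33 554] 0.0927 col [252. 252. 248.] [array([570.7, 184.6]), array([30.7, 50.1]), np.float64(78.2)]
[194 172  25  32 558] 0.0928 col [237. 142.  90.] [array([564.4, 132.1]), array([30.5, 50.2]), np.float64(78.0)]
[227 179  23  32 547] 0.0927 col [111. 169. 213.] [array([553.2,  77.7]), array([30.4, 50.1]), np.float64(79.6)]
rim [78 76 17  3 40] 0.0271 col [40. 42. 42.] [array([790.1, 384. ]), array([ 2.5, 32. ]), np.float64(1.4)]
rim [167 112  44  43 526] 0.0248 col [249. 250. 198.] [array([678.9, 183.5]), array([81.6, 82.8]), np.float64(45.0)]
rim [258 129  28   9  54] 0.0286 col [18. 90. 87.] [array([677.4,  26.4]), array([50.9, 14.6]), np.float64(89.0)]
rim [159 162  46  12 131] 0.0247 col [237. 242. 239.] [array([611.8, 194.4]), array([86.3,  6.8]), np.float64(78.6)]
rim [141 174 121  51 746] 0.0255 col [232.  236.5 233.
[... 1503 characters left out ...]
89  241  105  104 1067] 0.0257 col [177. 175. 170.] [array([565.4, 154. ]), array([215.2,  78.3]), np.float64(77.9)]
rim [268 247  15  14  59] 0.0279 col [ 62.  85. 103.] [array([530. ,  83.6]), array([30.8, 12.3]), np.float64(49.9)]
rim [151 261  51  42 609] 0.0248 col [252. 245. 185.] [array([677.6, 182.2]), array([82.5, 82.7]), np.float64(81.0)]
rim [255 269  13  16  50] 0.028 col [107.  52.  31.] [array([540. , 138.1]), array([29.8,  8.6]), np.float64(61.1)]
rim [236 293  19  17  80] 0.0289 col [136.5 129.  120. ] [array([549.2, 193.4]), array([32.8, 15.6]), np.float64(44.3)]
rim [ 35 350  27  36 182] 0.0281 col [35. 36. 35.] [array([785.9, 374.6]), array([51. , 10.6]), np.float64(87.2)]
```

Both cameras agree to within 2 mm, and the sizes and heights match the spec (30x50 mm tops at z 0.092, racks 214x78 mm).

| Item | Centre (mm) | Yaw (deg) |
|---|---|---|
| walnut | (585, 230) | -14 |
| marble | (570, 184.4) | -11.5 |
| terracotta | (563.7, 131.6) | -12 |
| blue | (552.4, 77.2) | -9.6 |
| presentation rack | (498, -186) | -4 |

I'll move to above the walnut.

drive_tool(plan=[[1,[0.0455,-0.0305,0],-9.06],[1,[0.0455,-0.0305,0],-9.06],[1,[0.0455,-0.0305,0],-9.06],[1,[0.0455,-0.0305,0],-9.06],[1,[0.0455,-0.0305,0],-9.06],[1,[0.0455,-0.0305,0],-9.06],[1,[0.0455,-0.0305,0],-9.06],[1,[0.0455,-0.0305,0],-9.06],[1,[0.0455,-0.0305,0],-9.06],[1,[0.0455,-0.0305,0],-9.06]], grip_force=60)

```text
time: 1.35
ee_pos: [0.5858, 0.2282, 0.2529]
tcp_rot: [-180.0, 0.0, 75.5]
wrist_force: [1.5, 0.9, -0.4]
opening: 0.0854
```

drive_tool(plan=[[1,[0,0,0],0],[1,[0,0,0],0]])

```text
time: 1.6
ee_pos: [0.5843, 0.2295, 0.2528]
tcp_rot: [-179.9, 0.0, 75.8]
wrist_force: [-0.1, 0.1, 1.0]
opening: 0.0853
```

drive_tool(plan=[[1,[0,0,-0.04],0],[1,[0,0,-0.04],0],[1,[0,0,-0.04],0],[1,[0,0,-0.03],0],[1,[0,0,-0.02],0],[1,[0,0,-0.009],0],[1,[0,0,0],0],[1,[0,0,0],0]])

```text
time: 2.6
ee_pos: [0.5851, 0.2298, 0.0756]
tcp_rot: [179.9, -0.1, 75.8]
wrist_force: [1.1, 0.6, 0.2]
opening: 0.0854
```

drive_tool(plan=[[0.3,[0,0,0],0],[0,[0,0,0],0],[0,[0,0,0],0],[0,[0,0,0],0],[0,[0,0,0],0],[0,[0,0,0],0],[0,[0,0,0],0],[0,[0,0,0],0]])

```text
time: 3.6
ee_pos: [0.5849, 0.2296, 0.0749]
tcp_rot: [179.9, -0.0, 75.8]
wrist_force: [0.4, -0.7, 6.2]
opening: 0.0494
```

Run:
```python
from workcell import eyes,monitor
import cv2,numpy as np
o=monitor.get_obs();print(o['ee_pos'],o['opening'],o['wrist_force'])
ims=[eyes.camera(n)[0] for n in ["side","wrist"]]
cv2.imwrite("pics/g1.png",cv2.resize(np.hstack(ims),(800,300))[:,:,::-1])
```

```text
[0.58492306 0.22957376 0.0749482 ] 0.04939739471355825 [ 0.36927305 -0.72501116  6.2461774 ]
```

View pics/g1.png

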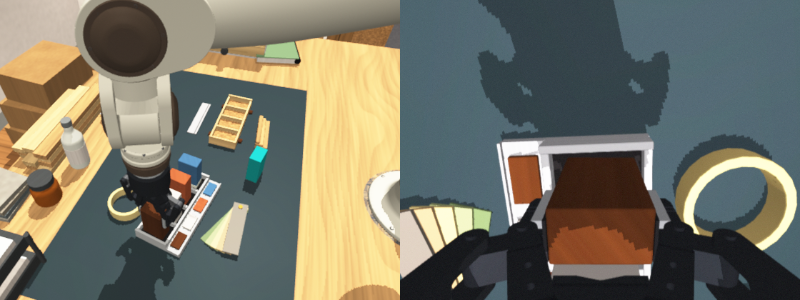

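The block is held at an opening of 49.4 mm and sits centred between the jaws in the wrist view (block at about (600,230)). Now I'll lift and carry it.

drive_tool(plan=[[0,[0,0,0.01],0],[0,[0,0,0.02],0],[0,[0,0,0.03],0],[0,[0,0,0.035],0],[0,[0,0,0.03],0],[0,[0,0,0.01],0],[0,[0,0,0],0]])

```text
time: 4.58
ee_pos: [0.5848, 0.2296, 0.2098]
tcp_rot: [180.0, -0.0, 75.8]
wrist_force: [-0.1, -1.0, -1.5]
opening: 0.0492
```

drive_tool(plan=[[0,[-0.004,-0.0178,0],1],[0,[-0.0085,-0.035,0],1.1],[0,[-0.0095,-0.04,0],1.1],[0,[-0.0095,-0.04,0],1.1],[0,[-0.0095,-0.04,0],1.1],[0,[-0.0095,-0.04,0],1.1],[0,[-0.0095,-0.04,0],1.1],[0,[-0.0095,-0.04,0],1.1],[0,[-0.008,-0.03,0],1],[0,[-0.004,-0.015,0],0.5]])

```text
time: 5.82
ee_pos: [0.502, -0.1097, 0.2077]
tcp_rot: [-179.9, -0.0, 85.9]
wrist_force: [-0.4, 0.8, -0.5]
opening: 0.0495
```

drive_tool(plan=[[0,[0,0,0],0],[0,[0,0,0],0],[0,[0,0,0],0]])

```text
time: 6.2
ee_pos: [0.5031, -0.1076, 0.2089]
tcp_rot: [-180.0, -0.0, 86.0]
wrist_force: [0.3, -0.1, -0.9]
opening: 0.0494
```

Run:
```python
from workcell import eyes,monitor
import cv2,numpy as np
o=monitor.get_obs();print(o['ee_pos'],o['tcp_rot'],o['opening'],o['wrist_force'])
ims=[eyes.camera(n)[0] for n in ["side","wrist"]]
cv2.imwrite("pics/g2.png",cv2.resize(np.hstack(ims),(800,300))[:,:,::-1])
```

```text
[ 0.50314333 -0.10758897  0.20892151] [-1.79970613e+02 -9.10500020e-03  8.60245295e+01] 0.04938382197072366 [ 0.28010245 -0.09424239 -0.88587692]
```

View pics/g2.png

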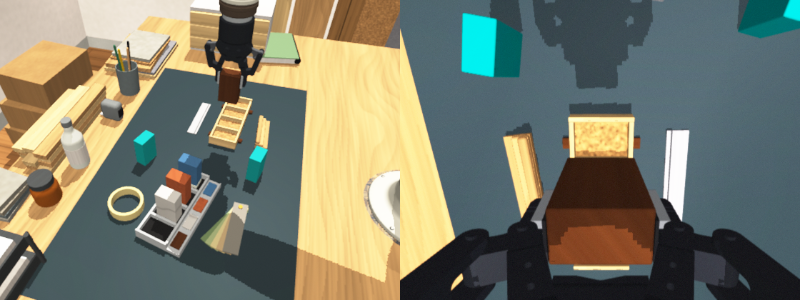

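The walnut block is held upright above the left compartment, and the wrist view shows the compartment lined up with it. Now I'll lower it.

drive_tool(plan=[[0,[0,0,-0.02],0],[0,[0,0,-0.04],0],[0,[0,0,-0.035],0],[0,[0,0,-0.02],0],[0,[0,0,-0.012],0],[0,[0,0,-0.005],0],[0,[0,0,-0.002],0],[0,[0,0,0],0],[0,[0,0,0],0]])

```text
time: 7.42
ee_pos: [0.5034, -0.1084, 0.0759]
tcp_rot: [179.9, 0.0, 86.0]
wrist_force: [-0.4, -0.4, -1.3]
opening: 0.0493
```

Run:
```python
from workcell import monitor
o=monitor.get_obs();print(o['ee_pos'],o['tcp_rot'],o['opening'],o['wrist_force'])
```

```text
[ 0.50339625 -0.10837392  0.07590944] [1.79943380e+02 8.19793932e-03 8.59735555e+01] 0.049324779892210485 [-0.41398293 -0.44375752 -1.31572842]
```

drive_tool(plan=[[0,[0,0,-0.001],0],[0,[0,0,0],0],[0,[0,0,-0.001],0],[0,[0,0,0],0],[0,[0,0,0],0]])

```text
time: 8.05
ee_pos: [0.5034, -0.1084, 0.0749]
tcp_rot: [179.9, 0.0, 86.0]
wrist_force: [-4.2, 0.3, 13.0]
opening: 0.0494
```

It has made contact (13 N). I'll release and go up.

drive_tool(plan=[[0.65,[0,0,0.001],0],[0.75,[0,0,0],0],[1,[0,0,0],0],[1,[0,0,0],0],[1,[0,0,0],0],[1,[0,0,0.01],0],[1,[0,0,0.034],0],[1,[0,0,0.045],0],[1,[0,0,0.047],0],[1,[0,0,0],0]])

```text
time: 9.3
ee_pos: [0.5045, -0.1086, 0.215]
tcp_rot: [179.6, 0.1, 86.0]
wrist_force: [0.8, 0.0, -1.5]
opening: 0.0856
```

drive_tool(plan=[[1,[0.007,0.03,0.005],-0.8],[1,[0.009,0.04,0],-0.8],[1,[0.009,0.04,0],-0.8],[1,[0.009,0.04,0],-0.8],[1,[0.009,0.04,0],-0.8],[1,[0.009,0.04,0],-0.8],[1,[0.008,0.034,0],-0.8],[1,[0.006,0.0284,0],-0.9],[1,[0,0,0],-1],[1,[0,0,0],0]])

```text
time: 10.55
ee_pos: [0.5688, 0.1837, 0.215]
tcp_rot: [-180.0, 0.0, 78.5]
wrist_force: [-0.3, -0.3, -0.7]
opening: 0.0857
```

```bash
cat > chk.py <<'E'
from h import *
from workcell import monitor
import sys
n=sys.argv[1]
o=monitor.get_obs();print(np.round(o['ee_pos'],4),np.round(o['tcp_rot'],2),round(float(o['opening']),4),np.round(o['wrist_force'],1),o['time'])
ims=[]
for c in ["side","top"]:
    p,d=eyes.camera(c); f=f"pics/{n}_{c}.npz"; np.savez(f,p=p,d=d); ims.append(p)
    p,W=cloud(c,f); z=W[...,2]
    k=((z>.084)&(z<.1)&(W[...,0]>.42)&(W[...,0]<.66)&(np.abs(W[...,1])<.32)).astype(np.uint8)
    N,L,S,C=cv2.connectedComponentsWithStats(k)
    for i in range(1,N):
        if S[i,4]<150: continue
        q=L==i; print(c,np.round(np.median(z[q]),4),"col",np.median(p[q],0),[np.round(a,1) for a in rect(W[q][:,:2])])
cv2.imwrite(f"pics/{n}.png",cv2.resize(np.hstack(ims),(800,300))[:,:,::-1])
E
python3 chk.py c1
```

```text
[0.5688 0.1837 0.215 ] [-1.7997e+02  3.0000e-02  7.8480e+01] 0.0857 [-0.3 -0.3 -0.7] 10.55
side 0.093 col [123.5  69.   38. ] [array([ 502.1, -107.4]), array([32.7, 50.3]), np.float64(85.3)]
side 0.0929 col [101. 156. 198.] [array([536.7,  79.8]), array([32.2, 19.8]), np.float64(77.8)]
side 0.0928 col [241. 135.  80.] [array([563.2, 130.9]), array([31.5, 51.4]), np.float64(78.6)]
side 0.0928 col [253. 252. 248.] [array([569.1, 183.6]), array([31.3, 50.3]), np.float64(78.3)]
top 0.0928 col [252. 252. 249.] [array([570.6, 184.6]), array([30.4, 49.8]), np.float64(77.8)]
top 0.0928 col [239. 145.  92.] [array([564.5, 132.1]), array([30.2, 50.1]), np.float64(78.2)]
top 0.0926 col [113. 172. 216.] [array([553.3,  77.6]), array([30.5, 50.1]), np.float64(79.8)]
top 0.0927 col [129.  82.  51.] [array([ 503.7, -106.5]), array([30.4, 50. ]), np.float64(86.2)]
```

View pics/c1.png

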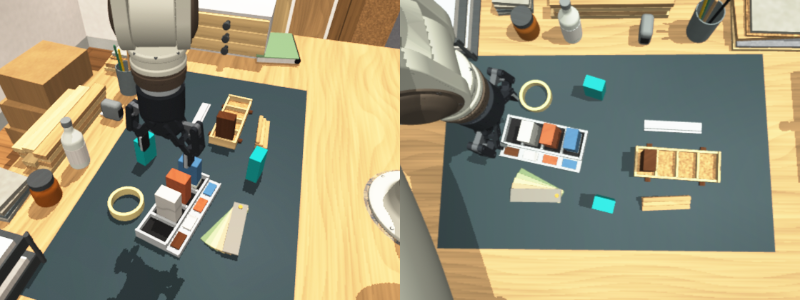

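Walnut stands upright at (503, -107), z 0.093, against a target of (503.4, -108.2). The gripper is above the marble.

drive_tool(plan=[[1,[0.001,0,-0.03],0],[1,[0,0,-0.04],0],[1,[0,0,-0.035],0],[1,[0,0,-0.02],0],[1,[0,0,-0.01],0],[1,[0,0,-0.005],0],[1,[0,0,0],0],[1,[0,0,0],0]])

```text
time: 11.65
ee_pos: [0.5705, 0.1842, 0.0762]
tcp_rot: [179.9, -0.0, 78.5]
wrist_force: [0.3, 0.4, 0.2]
opening: 0.0857
```

drive_tool(plan=[[0.3,[0,0,0],0],[0,[0,0,0],0],[0,[0,0,0],0],[0,[0,0,0],0],[0,[0,0,0],0],[0,[0,0,0],0],[0,[0,0,0],0]], grip_force=70)

```text
time: 12.52
ee_pos: [0.5703, 0.1842, 0.0758]
tcp_rot: [180.0, -0.0, 78.5]
wrist_force: [-0.5, -0.6, 5.8]
opening: 0.0491
```

drive_tool(plan=[[0,[0,0,0.01],0],[0,[0,0,0.02],0],[0,[0,0,0.03],0],[0,[0,0,0.035],0],[0,[0,0,0.03],0],[0,[0,0,0.01],0],[0,[0,0,0],0]])

```text
time: 13.4
ee_pos: [0.5701, 0.1841, 0.21]
tcp_rot: [-180.0, 0.0, 78.5]
wrist_force: [0.6, -0.8, -4.5]
opening: 0.0489
```

drive_tool(plan=[[0,[-0.004,-0.0193,0],0.7],[0,[-0.007,-0.035,0],0.8],[0,[-0.008,-0.04,0],0.8],[0,[-0.008,-0.04,0],0.8],[0,[-0.008,-0.04,0],0.8],[0,[-0.0085,-0.04,0],0.8],[0,[-0.008,-0.04,0],0.8],[0,[-0.008,-0.04,0],0.8],[0,[-0.007,-0.035,0],0.8],[0,[-0.004,-0.015,0],0.4]])

```text
time: 14.65
ee_pos: [0.4986, -0.1616, 0.2085]
tcp_rot: [-179.9, -0.0, 85.9]
wrist_force: [-0.2, 0.3, -3.1]
opening: 0.049
```

drive_tool(plan=[[0,[0,0,0],0],[0,[0,0,0],0],[0,[0,0,0],0]])

```text
time: 15.02
ee_pos: [0.4998, -0.1593, 0.2101]
tcp_rot: [-180.0, -0.0, 86.0]
wrist_force: [-0.4, -0.6, -3.8]
opening: 0.0493
```

drive_tool(plan=[[0,[0,0,-0.02],0],[0,[0,0,-0.04],0],[0,[0,0,-0.035],0],[0,[0,0,-0.02],0],[0,[0,0,-0.012],0],[0,[0,0,-0.005],0],[0,[0,0,-0.002],0],[0,[0,0,0],0],[0,[0,0,0],0]])

```text
time: 16.15
ee_pos: [0.4999, -0.1603, 0.0769]
tcp_rot: [179.9, 0.0, 86.0]
wrist_force: [-0.1, 0.5, -3.5]
opening: 0.049
```

drive_tool(plan=[[0,[0,0,-0.001],0],[0,[0,0,0],0],[0,[0,0,-0.001],0],[0,[0,0,0],0],[0,[0,0,0],0]])

```text
time: 16.77
ee_pos: [0.4999, -0.1603, 0.0758]
tcp_rot: [179.9, 0.0, 86.0]
wrist_force: [-3.1, 1.1, 9.9]
opening: 0.0496
```

drive_tool(plan=[[0.65,[0,0,0.001],0],[0.75,[0,0,0],0],[1,[0,0,0],0],[1,[0,0,0],0],[1,[0,0,0],0],[1,[0,0,0.01],0],[1,[0,0,0.034],0],[1,[0,0,0.045],0],[1,[0,0,0.047],0],[1,[0,0,0],0]])

```text
time: 18.02
ee_pos: [0.5009, -0.1606, 0.216]
tcp_rot: [179.6, 0.1, 86.0]
wrist_force: [0.0, -0.2, -0.9]
opening: 0.0857
```

drive_tool(plan=[[1,[0.007,0.03,0.004],-0.8],[1,[0.009,0.04,0],-0.9],[1,[0.009,0.04,0],-0.9],[1,[0.009,0.04,0],-0.9],[1,[0.009,0.04,0],-0.9],[1,[0.008,0.04,0],-0.9],[1,[0.008,0.034,0],-0.9],[1,[0.005,0.0276,0],-0.9],[1,[0,0,0],-0.9],[1,[0,0,0],0]])

```text
time: 19.27
ee_pos: [0.5633, 0.131, 0.215]
tcp_rot: [-180.0, 0.0, 78.0]
wrist_force: [-0.2, 0.4, -0.4]
opening: 0.0852
```

```bash
python3 chk.py c2
```

```text
[0.5633 0.131  0.215 ] [-1.7997e+02  3.0000e-02  7.7980e+01] 0.0852 [-0.2  0.4 -0.4] 19.275
side 0.0929 col [253. 251. 247.] [array([ 498.5, -160.6]), array([32.6, 50.1]), np.float64(87.0)]
side 0.093 col [125.  70.  39.] [array([ 502.4, -107.6]), array([32.9, 50.8]), np.float64(87.1)]
side 0.0928 col [108. 168. 214.] [array([551.6,  76.7]), array([32.3, 50.9]), np.float64(80.4)]
side 0.0929 col [242. 137.  81.] [array([563. , 131.2]), array([31. , 50.9]), np.float64(78.3)]
top 0.0927 col [240. 145.  92.] [array([564.5, 132.1]), array([30.1, 50. ]), np.float64(78.1)]
top 0.0926 col [113. 172. 217.] [array([553.3,  77.8]), array([30.3, 50. ]), np.float64(80.2)]
top 0.0926 col [129.  82.  51.] [array([ 503.6, -106.6]), array([30.6, 49.9]), np.float64(86.5)]
top 0.0927 col [253. 253. 250.] [array([ 500.2, -159.4]), array([30.7, 50.1]), np.float64(85.6)]
```

View pics/c2.png

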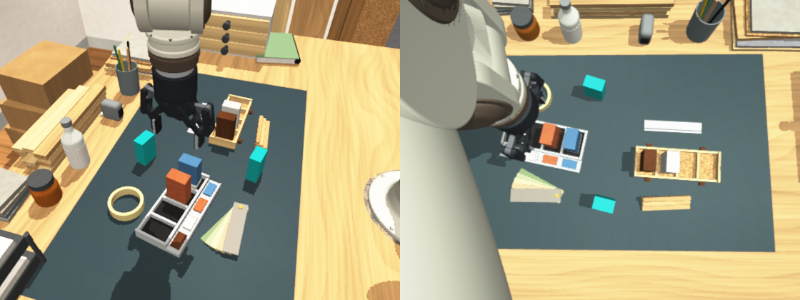

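Marble is placed at (499, -160), upright. Terracotta is next.

drive_tool(plan=[[1,[0,0,-0.03],0],[1,[0,0,-0.04],0],[1,[0,0,-0.035],0],[1,[0,0,-0.02],0],[1,[0,0,-0.01],0],[1,[0,0,-0.005],0],[1,[0,0,0],0],[1,[0,0,0],0]])

```text
time: 20.38
ee_pos: [0.564, 0.1315, 0.0762]
tcp_rot: [179.9, -0.0, 78.0]
wrist_force: [0.3, 0.0, 0.5]
opening: 0.0853
```

drive_tool(plan=[[0.3,[0,0,0],0],[0,[0,0,0],0],[0,[0,0,0],0],[0,[0,0,0],0],[0,[0,0,0],0],[0,[0,0,0],0],[0,[0,0,0],0]])

```text
time: 21.25
ee_pos: [0.5638, 0.1315, 0.0758]
tcp_rot: [180.0, -0.0, 78.0]
wrist_force: [0.3, -0.4, 5.2]
opening: 0.0493
```

drive_tool(plan=[[0,[0,0,0.01],0],[0,[0,0,0.02],0],[0,[0,0,0.03],0],[0,[0,0,0.035],0],[0,[0,0,0.03],0],[0,[0,0,0.01],0],[0,[0,0,0],0]])

```text
time: 22.12
ee_pos: [0.5636, 0.1315, 0.2101]
tcp_rot: [-180.0, 0.0, 78.0]
wrist_force: [0.1, -0.6, -3.4]
opening: 0.0493
```

drive_tool(plan=[[0,[-0.004,-0.0184,0],0.8],[0,[-0.007,-0.035,0],0.8],[0,[-0.008,-0.04,0],0.9],[0,[-0.008,-0.04,0],0.9],[0,[-0.008,-0.04,0],0.9],[0,[-0.008,-0.04,0],0.9],[0,[-0.008,-0.04,0],0.9],[0,[-0.0076,-0.04,0],0.9],[0,[-0.006,-0.035,0],0.7],[0,[-0.003,-0.015,0],0.3]])

```text
time: 23.38
ee_pos: [0.495, -0.2133, 0.2085]
tcp_rot: [-179.9, -0.0, 85.9]
wrist_force: [0.5, -0.7, -1.9]
opening: 0.0493
```

drive_tool(plan=[[0,[0,0,0],0],[0,[0,0,0],0],[0,[0,0,0],0]])

```text
time: 23.75
ee_pos: [0.4962, -0.211, 0.2102]
tcp_rot: [-180.0, -0.0, 86.0]
wrist_force: [0.1, -0.3, -2.2]
opening: 0.049
```

drive_tool(plan=[[0,[0,0,-0.02],0],[0,[0,0,-0.04],0],[0,[0,0,-0.035],0],[0,[0,0,-0.02],0],[0,[0,0,-0.012],0],[0,[0,0,-0.005],0],[0,[0,0,-0.002],0],[0,[0,0,0],0],[0,[0,0,0],0]])

```text
time: 24.88
ee_pos: [0.4962, -0.2121, 0.0769]
tcp_rot: [180.0, 0.0, 86.0]
wrist_force: [-0.3, 0.3, -2.4]
opening: 0.0491
```

drive_tool(plan=[[0,[0,0,-0.001],0],[0,[0,0,0],0],[0,[0,0,-0.001],0],[0,[0,0,0],0],[0,[0,0,0],0]])

```text
time: 25.5
ee_pos: [0.4962, -0.2122, 0.0758]
tcp_rot: [179.9, 0.0, 86.0]
wrist_force: [-3.0, 1.0, 10.9]
opening: 0.0496
```

drive_tool(plan=[[0.65,[0,0,0.001],0],[0.75,[0,0,0],0],[1,[0,0,0],0],[1,[0,0,0],0],[1,[0,0,0],0],[1,[0,0,0.01],0],[1,[0,0,0.034],0],[1,[0,0,0.045],0],[1,[0,0,0.047],0],[1,[0,0,0],0]])

```text
time: 26.75
ee_pos: [0.4973, -0.2126, 0.2161]
tcp_rot: [179.6, 0.1, 86.0]
wrist_force: [-0.4, -0.7, -0.5]
opening: 0.0852
```

drive_tool(plan=[[1,[0.006,0.03,0.003],-0.7],[1,[0.008,0.04,0],-0.7],[1,[0.008,0.04,0],-0.7],[1,[0.008,0.04,0],-0.7],[1,[0.008,0.04,0],-0.7],[1,[0.008,0.04,0],-0.7],[1,[0.006,0.034,0],-0.7],[1,[0.0043,0.0251,0],-0.7],[1,[0,0,0],-0.4],[1,[0,0,0],0]])

```text
time: 28.0
ee_pos: [0.552, 0.0767, 0.214]
tcp_rot: [-180.0, 0.0, 80.0]
wrist_force: [0.1, -0.4, 0.7]
opening: 0.0855
```

```bash
python3 chk.py c3
```

```text
[0.552  0.0767 0.214 ] [-1.7997e+02  2.0000e-02  7.9980e+01] 0.0855 [ 0.1 -0.4  0.7] 28.0
side 0.093 col [239. 133.  80.] [array([ 495.1, -212.6]), array([33.7, 50.1]), np.float64(85.9)]
side 0.0929 col [253. 252. 248.] [array([ 493.6, -160. ]), array([33.7, 40.1]), np.float64(86.7)]
side 0.0928 col [123.  67.  38.] [array([ 500. , -107.7]), array([33.7, 46. ]), np.float64(86.2)]
side 0.0927 col [108. 169. 214.] [array([551.5,  76.3]), array([31.8, 50.3]), np.float64(80.0)]
top 0.0927 col [ 90. 138. 175.] [array([553.1,  77.6]), array([30.1, 49.7]), np.float64(80.1)]
top 0.0927 col [104.  65.  40.] [array([ 503.7, -106.6]), array([30.2, 50.1]), np.float64(85.5)]
top 0.0927 col [235. 237. 229.] [array([ 500.1, -159.2]), array([30.4, 49.9]), np.float64(85.6)]
top 0.0927 col [208. 117.  74.] [array([ 496.7, -210.4]), array([30.6, 50. ]), np.float64(85.9)]
```

View pics/c3.png

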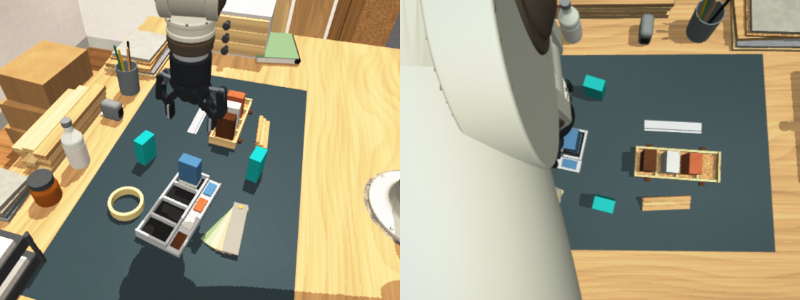

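Three samples are placed upright in the correct order. Blue is the last one.

drive_tool(plan=[[1,[0,0,-0.03],0],[1,[0,0,-0.04],0],[1,[0,0,-0.035],0],[1,[0,0,-0.02],0],[1,[0,0,-0.01],0],[1,[0,0,-0.004],0],[1,[0,0,0],0],[1,[0,0,0],0]])

```text
time: 29.1
ee_pos: [0.5527, 0.0771, 0.0762]
tcp_rot: [179.9, -0.0, 80.0]
wrist_force: [-0.1, -0.1, -1.0]
opening: 0.0853
```

drive_tool(plan=[[0.3,[0,0,0],0],[0,[0,0,0],0],[0,[0,0,0],0],[0,[0,0,0],0],[0,[0,0,0],0],[0,[0,0,0],0],[0,[0,0,0],0]])

```text
time: 29.98
ee_pos: [0.5525, 0.0772, 0.0759]
tcp_rot: [179.9, -0.0, 80.0]
wrist_force: [-0.6, 0.9, 5.6]
opening: 0.0491
```

drive_tool(plan=[[0,[0,0,0.01],0],[0,[0,0,0.02],0],[0,[0,0,0.03],0],[0,[0,0,0.035],0],[0,[0,0,0.03],0],[0,[0,0,0.01],0],[0,[0,0,0],0]])

```text
time: 30.85
ee_pos: [0.5523, 0.0771, 0.21]
tcp_rot: [-180.0, 0.0, 80.0]
wrist_force: [0.9, -0.0, -3.0]
opening: 0.0494
```

drive_tool(plan=[[0,[-0.003,-0.016,0],0.5],[0,[-0.006,-0.035,0],0.6],[0,[-0.007,-0.04,0],0.7],[0,[-0.007,-0.04,0],0.7],[0,[-0.007,-0.04,0],0.7],[0,[-0.007,-0.04,0],0.7],[0,[-0.007,-0.04,0],0.7],[0,[-0.007,-0.04,0],0.7],[0,[-0.006,-0.035,0],0.5],[0,[-0.0029,-0.015,0],0.2]])

```text
time: 32.1
ee_pos: [0.491, -0.2658, 0.2089]
tcp_rot: [-179.9, -0.0, 85.9]
wrist_force: [1.1, 0.8, -2.8]
opening: 0.0493
```

drive_tool(plan=[[0,[0,0,0],0],[0,[0,0,0],0],[0,[0,0,0],0]])

```text
time: 32.48
ee_pos: [0.4925, -0.263, 0.2102]
tcp_rot: [-180.0, -0.0, 86.0]
wrist_force: [-0.0, -0.4, -3.0]
opening: 0.0494
```

drive_tool(plan=[[0,[0,0,-0.02],0],[0,[0,0,-0.04],0],[0,[0,0,-0.035],0],[0,[0,0,-0.02],0],[0,[0,0,-0.012],0],[0,[0,0,-0.005],0],[0,[0,0,-0.002],0],[0,[0,0,0],0],[0,[0,0,0],0]])

```text
time: 33.6
ee_pos: [0.4926, -0.264, 0.0769]
tcp_rot: [179.9, 0.0, 86.0]
wrist_force: [0.5, -0.3, -2.8]
opening: 0.0494
```

drive_tool(plan=[[0,[0,0,-0.001],0],[0,[0,0,0],0],[0,[0,0,-0.001],0],[0,[0,0,0],0],[0,[0,0,0],0]])

```text
time: 34.22
ee_pos: [0.4926, -0.2641, 0.0758]
tcp_rot: [179.9, 0.0, 86.0]
wrist_force: [-2.3, 1.9, 8.8]
opening: 0.0491
```

Release it, then move clear to the left so the cameras have a view.

drive_tool(plan=[[0.65,[0,0,0.001],0],[0.75,[0,0,0],0],[1,[0,0,0],0],[1,[0,0,0],0],[1,[0,0,0],0],[1,[0,0,0.01],0],[1,[0,0,0.034],0],[1,[0,0,0.045],0],[1,[0,0,0.047],0],[1,[0,0,0],0]])

```text
time: 35.48
ee_pos: [0.4936, -0.2646, 0.2162]
tcp_rot: [179.6, 0.2, 86.0]
wrist_force: [0.1, 0.7, -0.3]
opening: 0.0857
```

drive_tool(plan=[[1,[0,0.03,0.01],0],[1,[0,0.045,0.01],0],[1,[0,0.045,0],0],[1,[0,0.045,0],0],[1,[0,0.045,0],0],[1,[0,0.045,0],0],[1,[0,0.045,0],0],[1,[0,0.03,0],0],[1,[0,0,0],0],[1,[0,0,0],0]])

```text
time: 36.72
ee_pos: [0.4922, 0.0657, 0.231]
tcp_rot: [-180.0, 0.0, 86.0]
wrist_force: [0.2, -0.0, 1.1]
opening: 0.0853
```

```bash
python3 chk.py c4
python3 - <<'E'
from h import *
for n in ["top","side"]:
    p,W=cloud(n,f"pics/c4_{n}.npz"); z=W[...,2]
    k=((z>.022)&(z<.034)&(W[...,0]>.44)&(W[...,0]<.56)&(W[...,1]<-.05)&(W[...,1]>-.32)).astype(np.uint8)
    print(n,[np.round(a,1) for a in rect(W[k>0][:,:2])])
E
```

```text
[0.4922 0.0657 0.231 ] [-1.7998e+02  2.0000e-02  8.5990e+01] 0.0853 [ 0.2 -0.   1.1] 36.725
side 0.0929 col [252.  250.  245.5] [array([ 498.2, -159.9]), array([32.8, 49.1]), np.float64(84.6)]
side 0.0929 col [126.   70.   39.5] [array([ 502.2, -107.6]), array([34.3, 50.1]), np.float64(85.2)]
top 0.0926 col [104.  65.  39.] [array([ 503.5, -106.5]), array([30.2, 49.8]), np.float64(86.2)]
top 0.0929 col [235. 238. 229.] [array([ 500.2, -159.2]), array([30.2, 50. ]), np.float64(86.1)]
top 0.0927 col [207. 116.  73.] [array([ 496.6, -210.9]), array([30.6, 50. ]), np.float64(86.0)]
top 0.0926 col [ 91. 141. 178.] [array([ 493. , -262.9]), array([30.7, 50.1]), np.float64(86.1)]
top [array([ 498.6, -184.9]), array([213.7,  78.1]), np.float64(86.2)]
side [array([ 497. , -186.6]), array([217.8,  77.9]), np.float64(86.0)]
```

View pics/c4.png

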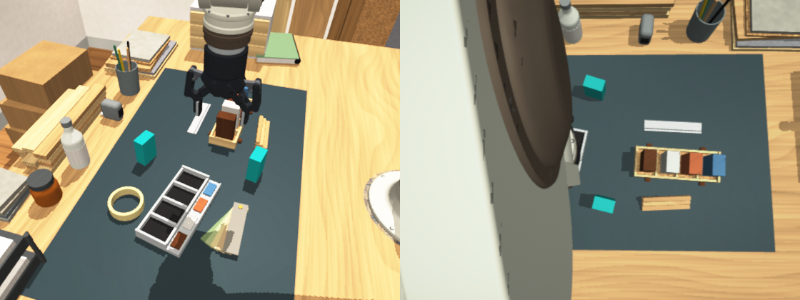

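All four samples sit within about 1 mm of their compartment centres as seen by the same camera. They are upright, released, and the arm is clear. I'll hand the job in.

```bash
python3 -c "
from workcell import job
print(job.job_done())"
```

```text
the job is handed in; nothing more can be done
None
```

All four samples are in the presentation rack, one to a compartment, in the chip order from left to right: walnut, marble, terracotta, blue. I handed the job in at about 37 s of the 106 s allowed; it reported no verdict.

- **Position:** In the last top picture each sample was within about 1 mm of its compartment's centre, with its top at 0.093 m (0.092 m expected) and square to the rack. The largest contact force I read while setting one down was 13 N.
- **State:** All four stood upright and released. The gripper was open and well clear, and the turquoise look-alikes were not touched.
- **Checks that fell short:** In the last side picture the arm hid terracotta and blue, so their final positions rest on the top camera alone. Where both cameras saw a sample, they differed by 1–2 mm, which is within the calibration.

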